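Unstack the check weights from the balance into their storage blocks

ROBOT

A 6-joint arm with a two-finger parallel gripper is mounted at the origin on the work surface. World frame = base frame: x ahead of the robot, y to its left, z up, the work surface at z = 0. Lengths are in mm, angles in degrees, forces in N, time in s.
With the tool pointing down it reaches from about 300 to 850 mm from the base axis. Payload 4.2 kg.
Tool frame: the origin (TCP) lies on the mounting face of the last link; the fingertips stand 191 mm ahead of it and the grasp point (between the pads) lies 172 mm ahead of it; z points along the fingers, y is the direction in which the jaws open and shut (so a half turn about z gives the same grasp; the last joint's range is limited). The gripper opens to 91 mm and grips with 3 to 60 N. Pads are 32 mm wide; open, the fingers measure 118 mm over their backs; the gripper's body (76 mm by 178 mm) begins 60 mm behind the grasp point.
Start: joints at [-75.344, 18.312, 89.639, -0, 72.044, -1.146], TCP at [156.58, -553.268, 404.776] pointing down, gripper open.
Joint ranges: [-177.97, 177.97], [-48.28, 115.42], [12.27, 149.76], [-77.06, 257.06], [2.81, 150.46], [-146.56, 146.56]. Speed limits (degrees/s): [147.25, 147.25, 180, 180, 180, 180].

INTERFACE

Orientations are given as [roll, pitch, yaw] about the fixed x, y, z axes, in that order (R = Rz(yaw) Ry(pitch) Rx(roll)).
In Python, from workcell import env gives the robot as it stands.
- The arm moves only by the shell command python3 -m handwheel 'ROWS' [FORCE]. ROWS is JSON, a list of rows, each an object with "gripper": the opening in per cent of the stroke, from 0 (shut) to 100 (fully open); "travel": the shift along the tool's x, y, z in m, a list of three; "twist": the turn about the tool's z in rad. In form: [{"gripper": gripper, "travel": [x, y, z], "twist": twist}, ...]. A call has 1 to 5 rows; each row shifts and turns the commanded pose from where the row before left it, along the tool's axes as they then stand; what a row does not reach is not made up. A row lasts 1/12 s, in which the tool goes at most 41.7 mm and 7.16 degrees, less where a joint would pass 70% of its speed; a pose out of reach is approached as far as the arm can. A call with a gripper value outside its range is refused whole. The fingers move at their own pace and stop on an object; FORCE is the grip in N (left out, the last holds). Time passes only in rows, so rows that do not move let the fingers close. It gives the time, the measured TCP pose, the force and the opening at its end, in the units of the state.
- env.state(): the state, without advancing time (a new reading comes with each control period).
- env.grab_frame(name): name is "scene" or "top"; returns a dict with "frame" (384x512x3 uint8, red, green, blue), "intrinsics" (3x3 intrinsics, pixels), "extrinsics" (4x4, takes a point from camera to world coordinates). Camera axes: x right, y down, z forward; pixel columns grow to the right and rows downward; lengths in mm; the calibration is good to about 2 mm. A picture is of the moment at which its call begins. There is no depth.
- env.job_done(): hands the job in, once; it reports no verdict.
Trained networks look in the newest picture that a camera, given by its name, has taken for a name from the list of things; names that differ only in an ending like _2 or _b are one class to them, and where a whole thing is asked for, a point or a joint stands for the part that bears it (a point fixed in the world has none). Each returns a list of dicts, best first, with "confidence" (0 to 1); they miss things now and then, are a little off and sometimes report something else, mostly with a low value. They report only what shows in the picture. A call takes as long as a camera call. They do not tell look-alikes from the thing itself.
- env.trace(camera, thing): "pixels" (384x512 bool, what is visible of it) and "uv" ([column, row] in pixels, amid what is visible of it).
- env.pinpoint(camera, thing): "uv" ([column, row] in pixels: a listed point, or the origin of a listed thing).
The state is a dict: "time_s": time; "qpos": joint angles; "qvel": joint speeds; "effort": joint torques, N m; "ee_pos": TCP position; "ee_rot": TCP orientation; "force": force on the tool from outside, world axes, zero at the start; "torque": the same for the moment, N m; "gripper_width": finger opening in mm.
Only numpy, scipy, OpenCV 4.12 (cv2) and the standard library are available. Lean on these libraries where they do the work, as an engineer would, in place of code of your own. Each camera call takes 0.05 s, during which the arm holds its last target. There are 200 camera calls.

TASK

The balance check is finished: take the stack of four steel weights off the balance pan, one at a time from the top down, and put each away in the recess of its own storage block, the smallest weight in the block with the smallest recess and so on up to the largest. Set each one down flat inside its recess without dropping it, let go, and leave the glass beaker undisturbed.

Things in the scene. Friction and masses are not known exactly. Their poses are not given: they have to be found in the camera images.
- w500: 500 g weight (largest): plain steel cylinder, 58 mm diameter, 24 mm high, about 500 g, upright; at the start it lies loose on the balance pan, up to 35 mm off the centre of the pan. Origin: centre of its underside, z up.
- w200: 200 g weight (second largest): plain steel cylinder, 44 mm diameter, 17 mm high, about 200 g, upright; at the start it lies loose on the 500 g weight, up to some millimetres off centre. Origin: centre of its underside, z up.
- w100: 100 g weight (second smallest): plain steel cylinder, 33 mm diameter, 15 mm high, about 100 g, upright; at the start it lies loose on the 200 g weight, up to some millimetres off centre. Origin: centre of its underside, z up.
- w50: 50 g weight (smallest): plain steel cylinder, 22 mm diameter, 17 mm high, about 50 g, upright; at the start it lies loose on the 100 g weight, up to some millimetres off centre. Origin: centre of its underside, z up.
- block500: Storage block for the 500 g weight (largest of the four): fixed square wooden slab, 88 x 88 mm, 8 mm high, with a round, dark-lined recess in its middle, 74 mm diameter and 4 mm deep (its floor is 4 mm above the bench). Origin: centre of the underside, on the bench, z up; x and y along its sides. The four blocks lie in any arrangement, two on each side of the balance.
- block200: Storage block for the 200 g weight (second largest of the four): fixed square wooden slab, 74 x 74 mm, 8 mm high, with a round, dark-lined recess in its middle, 60 mm diameter and 4 mm deep (its floor is 4 mm above the bench). Origin: centre of the underside, on the bench, z up; x and y along its sides. The four blocks lie in any arrangement, two on each side of the balance.
- block100: Storage block for the 100 g weight (second smallest of the four): fixed square wooden slab, 63 x 63 mm, 8 mm high, with a round, dark-lined recess in its middle, 49 mm diameter and 4 mm deep (its floor is 4 mm above the bench). Origin: centre of the underside, on the bench, z up; x and y along its sides. The four blocks lie in any arrangement, two on each side of the balance.
- block50: Storage block for the 50 g weight (smallest of the four): fixed square wooden slab, 52 x 52 mm, 8 mm high, with a round, dark-lined recess in its middle, 38 mm diameter and 4 mm deep (its floor is 4 mm above the bench). Origin: centre of the underside, on the bench, z up; x and y along its sides. The four blocks lie in any arrangement, two on each side of the balance.
- balance: Laboratory balance, fixed: white housing 180 mm wide (y), 50 mm high, reaching from 150 mm before to 90 mm behind its origin along its x; square black pan 136 x 136 mm, its top 62 mm above the bench. Origin: on the bench under the pan's centre; -x points to its display, on the robot's side. The weights stand on the pan in one stack, the largest at the bottom, the smallest on top.
- beaker: Empty clear glass beaker, 72 mm diameter, 90 mm high, loose, standing on the bench beyond the balance as seen from the robot. Bystander, to be left alone. Origin: centre of its underside.
Things that resemble listed ones, but are neither listed nor needed, are in the scene too. Leave any blue or yellow look-alike of the block200 alone.

How it is judged:
By the outcome, as a careful person would: the job done as asked, in the order asked, and still so for the second after the job is handed in, with the robot touching nothing.
It also fails if it takes over 96 s, if anything falls off the work surface, if the arm or the gripper's body presses on something with over 40 N, if the wrist force passes 120 N, or if a joint passes its speed limit or range.

## Working session

There is one attempt and no reset: what is moved stays moved. The work goes in short steps, Python scripts to look and compute and a shell command to move; the robot and the scene stay as the last step left them, time stands still between calls to the robot, and variables do not carry over. Pictures are saved under pics/ and viewed, about 12 in all and at most 16, crops included, and the job is handed in when it is done.

```bash
mkdir -p pics; ls
cat > h.py <<'E'
import numpy as np,cv2
from workcell import env
def ray(f,uv):
    K=np.array(f["intrinsics"]);T=np.array(f["extrinsics"])
    d=T[:3,:3]@np.linalg.inv(K)@np.array([uv[0],uv[1],1.]);return T[:3,3],d
def at(f,uv,z):
    o,d=ray(f,uv);return (o+d*(z-o[2])/d[2]).round(1)
def proj(f,p):
    K=np.array(f["intrinsics"]);T=np.array(f["extrinsics"])
    c=T[:3,:3].T@(np.array(p,float)-T[:3,3]);q=K@c;return (q[:2]/q[2]).round(1)
def save(f,name,crop=None,s=1):
    im=f["frame"][:,:,::-1]
    if crop: im=im[crop[1]:crop[3],crop[0]:crop[2]]
    cv2.imwrite("pics/"+name,cv2.resize(im,None,fx=s,fy=s,interpolation=cv2.INTER_CUBIC))
E
python3 - <<'E'
from h import *
s=env.state();print(s)
Z={'w500':62,'w200':86,'w100':103,'w50':118,'balance':0,'beaker':0}
for c in("top","scene"):
    f=env.grab_frame(c);save(f,c+"0.png",None,1.5)
    print(c,np.array(f["extrinsics"])[:3].round(2).tolist(),np.array(f["intrinsics"])[0,0])
    for n in['w500','w200','w100','w50','block500','block200','block100','block50','balance','beaker']:
        for r in env.pinpoint(c,n)[:5]:
            print(c,n,round(r["confidence"],2),np.round(r["uv"],1),at(f,r["uv"],Z.get(n,0)))
E
```

```text
pics
{'time_s': 0.0, 'qpos': array([-7.53436816e+01,  1.83495566e+01,  8.97057275e+01,  4.09788832e-04,
        7.20434000e+01, -1.14669114e+00]), 'qvel': array([-0.00770936, -0.02691861,  0.00312008, -0.01028057,  0.06997482,
       -0.1041242 ]), 'effort': array([-2.27105964e-03, -4.12461734e+01, -2.31975228e+01,  7.23268348e-02,
        4.58121684e-02, -1.53361298e-04]), 'ee_pos': array([ 156.54084748, -553.10223042,  403.94548954]), 'ee_rot': array([-1.79901343e+02, -2.36441704e-03,  1.58028809e+01]), 'force': array([-0.25339056,  0.22559568, -0.87155298]), 'torque': array([-0.03080214,  0.00785208, -0.00511907]), 'gripper_width': 91.35325597135446}
top [[0.0, -1.0, 0.07, 475.46], [-1.0, -0.0, 0.02, -35.45], [-0.02, -0.07, -1.0, 905.07]] 348.51054571770396
top w500 0.77 [237.  168.8] [597.3  38.9  62. ]
top w500 0.68 [140.9 239.1] [425.8 270.   62. ]
top w500 0.54 [239.6 165.5] [605.5  32.7  62. ]
top w500 0.54 [238.6 163.4] [610.6  35.1  62. ]
top w500 0.45 [240.  164.3] [608.4  31.7  62. ]
top w200 0.77 [237.  168.8] [593.9  36.8  86. ]
top w200 0.68 [140.9 239.1] [427.2 261.3 
[... 3177 characters left out ...]
4 148.6] [ 428.2 -256.5    0. ]
scene block200 0.68 [173.1 168.5] [ 601.7 -296.7    0. ]
scene block100 0.95 [212.4 190.6] [ 559.4 -168.1    0. ]
scene block100 0.81 [375.7 287.9] [423.8 283.8   0. ]
scene block100 0.74 [139.2 202.4] [ 730.6 -250.9    0. ]
scene block100 0.72 [233.4 148.6] [ 428.2 -256.5    0. ]
scene block100 0.68 [173.1 168.5] [ 601.7 -296.7    0. ]
scene block50 0.95 [212.4 190.6] [ 559.4 -168.1    0. ]
scene block50 0.81 [375.7 287.9] [423.8 283.8   0. ]
scene block50 0.74 [139.2 202.4] [ 730.6 -250.9    0. ]
scene block50 0.72 [233.4 148.6] [ 428.2 -256.5    0. ]
scene block50 0.68 [173.1 168.5] [ 601.7 -296.7    0. ]
scene balance 0.68 [249.7 245.2] [581.4  23.8   0. ]
```

View pics/top0.png

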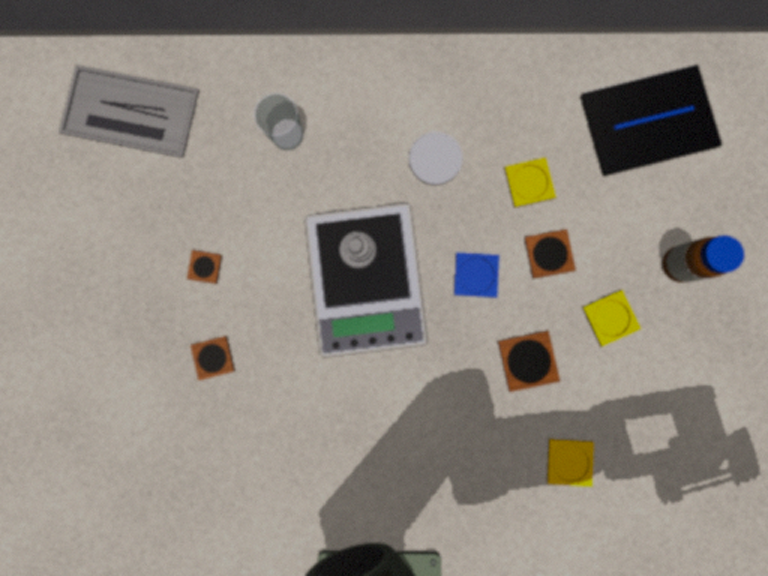

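View pics/scene0.png

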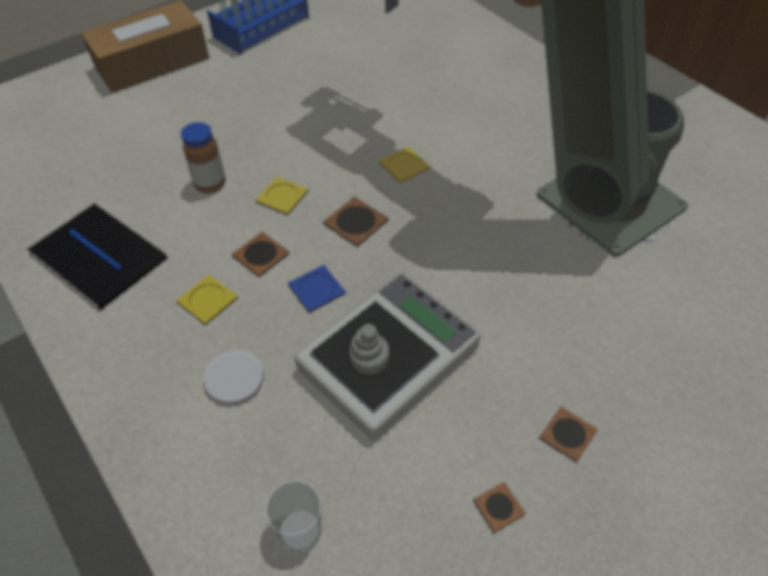

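Top view (native px): the wooden blocks with dark recesses are at (136,178) small, (141,239) next, (367,169) third and (353,240) largest. The yellow and blue flat look-alikes are at (353,121), (409,212), (380,308) and (318,185). The stack is at about (238,166). The wooden ones fit because they have dark-lined recesses and rank by size. Next I'll measure them and check one enlarged crop.

Run:
```python
from h import *
S={'top':{'block50':(136,178),'block100':(141,239),'block200':(367,169),'block500':(353,240)},
'scene':{'block50':(333,337),'block100':(379,289),'block200':(173,169),'block500':(237,147)}}
D={'block50':38,'block100':49,'block200':60,'block500':74}
ims=[]
for c in S:
    fs=[env.grab_frame(c) for _ in range(3)];f=fs[0]
    im=np.mean([x["frame"] for x in fs],0);f["frame"]=im.astype(np.uint8)
    np.savez(c+".npz",frame=im,intrinsics=f["intrinsics"],extrinsics=f["extrinsics"])
    for n,(u,v) in S[c].items():
        r=36;y0,x0=v-r,u-r;g=im[y0:y0+2*r,x0:x0+2*r]
        big=cv2.resize(g.astype(np.float32),None,fx=4,fy=4,interpolation=cv2.INTER_CUBIC)
        R,G,B=big[...,0],big[...,1],big[...,2]
        block=((R-B)>22)|(R<60)
        def comp(m):
            k,l,st,ce=cv2.connectedComponentsWithStats(m.astype(np.uint8));i=l[4*r,4*r]
            return (ce[i]+.5)/4-.5+[x0,y0],st[i,4]/16, (l==i)
        dk=(R-B<18)&(R<85)
        cd,ad,m=comp(dk);cb,ab,_=comp(comp(block)[2])
        cs=cv2.findContours(comp(block)[2].astype(np.uint8),0,2)[0];q=max(cs,key=cv2.contourArea);mr=cv2.minAreaRect(q)
        e=max(cv2.findContours(m.astype(np.uint8),0,2)[0],key=cv2.contourArea);el=cv2.fitEllipse(e)
        px=np.linalg.norm(at(f,cd,6)-at(f,cd+[1,0],6))
        print(c,n,'dark',at(f,cd,6),'block',at(f,(np.array(mr[0])+.5)/4-.5+[x0,y0],8),'dia',(np.array(el[1])/4*px).round(1),'want',D[n],'rect',(np.array(mr[1])/4*px).round(1))
    r=30;u,v=(238,166) if c=='top' else (246,232)
    ims.append(cv2.resize(im[v-r:v+r,u-r:u+r].astype(np.uint8)[:,:,::-1],(400,400),interpolation=cv2.INTER_CUBIC))
cv2.imwrite("pics/stack.png",np.hstack(ims))
t=[]
for n,(u,v) in S['top'].items():
    z=np.load('top.npz')['frame'];t.append(cv2.resize(z[v-25:v+25,u-25:u+25].astype(np.uint8)[:,:,::-1],(200,200)))
cv2.imwrite("pics/blocks.png",np.hstack(t))
```

```text
top block50 dark [582.  308.8   6. ] block [581.6 308.5   8. ] dia [31.8 33.1] want 38 rect [61.8 62.3]
top block100 dark [424.1 290.1   6. ] block [424.1 290.    8. ] dia [40.8 42.5] want 49 rect [69.4 68.4]
top block200 dark [ 605.8 -291.4    6. ] block [ 605.9 -291.5    8. ] dia [53.1 54.3] want 60 rect [82.5 82.3]
top block500 dark [ 421.6 -252.5    6. ] block [ 421.5 -252.7    8. ] dia [68.4 70.1] want 74 rect [97.9 97.4]
scene block50 dark [579.8 308.4   6. ] block [580.5 309.    8. ] dia [32.8 37.2] want 38 rect [31.6 32.1]
scene block100 dark [421.9 290.1   6. ] block [423.3 290.5   8. ] dia [38.8 47.9] want 49 rect [37.7 43.3]
scene block200 dark [ 603. -292.    6.] block [ 604.1 -290.5    8. ] dia [39.9 56.5] want 60 rect [65.5 86.6]
scene block500 dark [ 418.7 -252.7    6. ] block [ 419.6 -251.2    8. ] dia [47.8 68.4] want 74 rect [45.9 66.7]
```

View pics/stack.png

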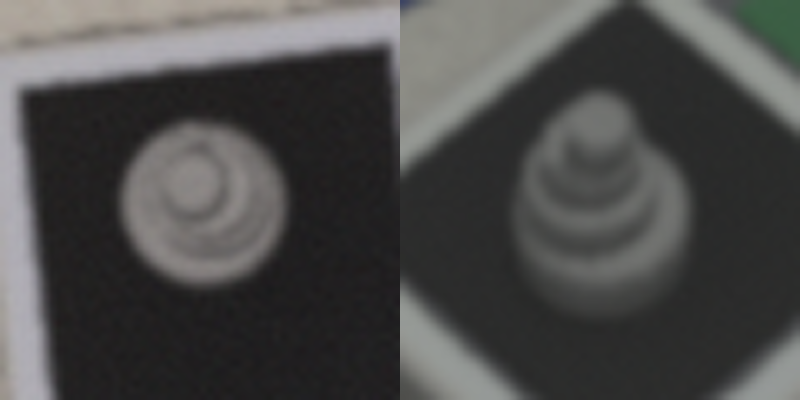

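View pics/blocks.png

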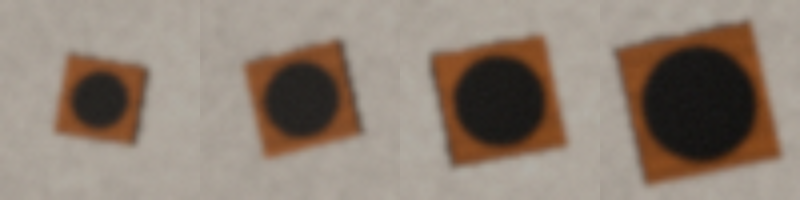

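The crop shows wooden blocks with dark recesses increasing in size left to right, so the assignment is confirmed and the blue and yellow ones stay untouched. The stack crop shows four concentric-ish weights with w50 at top-camera px ≈(236.5,163). Next is a fit of the rims in both cameras.

```bash
cat > fit.py <<'E'
from h import *
from scipy.ndimage import map_coordinates,gaussian_filter
def grad(im):
    g=gaussian_filter(im.mean(2),.7);return np.hypot(*np.gradient(g))
def P(f,p):
    K=np.array(f["intrinsics"]);T=np.array(f["extrinsics"]);q=(p-T[:3,3])@T[:3,:3]@K.T;return q[:,:2]/q[:,2:]
def rim(f,G,r,z,c0,w=14,half=None):
    t=np.linspace(0,2*np.pi,90);best=[]
    for x in np.arange(c0[0]-w,c0[0]+w,.5):
        for y in np.arange(c0[1]-w,c0[1]+w,.5):
            p=np.c_[x+r*np.cos(t),y+r*np.sin(t),0*t+z];q=P(f,p)
            v=map_coordinates(G,[q[:,1],q[:,0]],order=1);best.append((np.minimum(v,np.percentile(v,70)).mean(),x,y))
    best.sort(reverse=True);b=np.array(best[:8]);return b[:,1:].mean(0).round(1),b[0,0].round(2)
E
python3 - <<'E'
from fit import *
for c in("top","scene"):
    f=np.load(c+".npz");G=grad(f["frame"])
    c0=(600,30)
    for n,r,z in(('w500',29,86),('w200',22,103),('w100',16.5,118),('w50',11,135)):
        a=rim(f,G,r,z,c0,14 if n=='w500' else 9);c0=a[0];print(c,n,a)
E
```

```text
top w500 (array([600.6,  34.4]), np.float64(26.78))
top w200 (array([603.4,  39.1]), np.float64(14.73))
top w100 (array([599.8,  44.2]), np.float64(13.34))
top w50 (array([591.9,  48. ]), np.float64(12.74))
scene w500 (array([600.6,  34.9]), np.float64(10.84))
scene w200 (array([594.5,  26.3]), np.float64(10.55))
scene w100 (array([596.7,  28.4]), np.float64(11.55))
scene w50 (array([598.4,  32.9]), np.float64(14.4))
```

Run:
```python
from fit import *
f=np.load("top.npz");print(at(f,(236.5,163),135))
f2=np.load("scene.npz");print(at(f2,(246.0,219.5),135))
Gs=[grad(x["frame"]) for x in(f,f2)]
for c,F,G in(("top",f,Gs[0]),("scene",f2,Gs[1])):
    for n,r,z,c0 in(('w200',22,103,(599,34)),('w100',16.5,118,(598,32)),('w50',11,135,(599,31))):
        print(c,n,rim(F,G,r,z,c0,5))
# overlay
o=[]
for F,(u,v),off in((f,(238,166),(0,0)),(f2,(246,232),(0,0))):
    r=30;im=cv2.resize(F["frame"][v-r:v+r,u-r:u+r].astype(np.uint8)[:,:,::-1],(400,400),interpolation=cv2.INTER_CUBIC)
    im=cv2.convertScaleAbs(im,alpha=1.5)
    t=np.linspace(0,6.2832,60)
    for (x,y),R,z,col in(((600.6,34.6),29,86,(0,0,255)),((599,31.5),11,135,(0,255,0)),((597,29),16.5,118,(255,255,0)),((596,29),22,103,(255,0,255))):
        q=(P(F,np.c_[x+R*np.cos(t),y+R*np.sin(t),0*t+z])-[u-r,v-r]+.5)*400/60
        cv2.polylines(im,[q.astype(np.int32)],True,col,1)
    o.append(im)
cv2.imwrite("pics/ov.png",np.hstack(o))
```

```text
[599.8  33.7 135. ]
[596.9  34.2 135. ]
top w200 (array([603.1,  38.1]), np.float64(14.4))
top w100 (array([602.4,  30.9]), np.float64(5.49))
top w50 (array([598.5,  30.6]), np.float64(6.24))
scene w200 (array([599.8,  29.5]), np.float64(9.11))
scene w100 (array([596.6,  28.6]), np.float64(11.55))
scene w50 (array([598.4,  33.1]), np.float64(14.41))
```

View pics/ov.png

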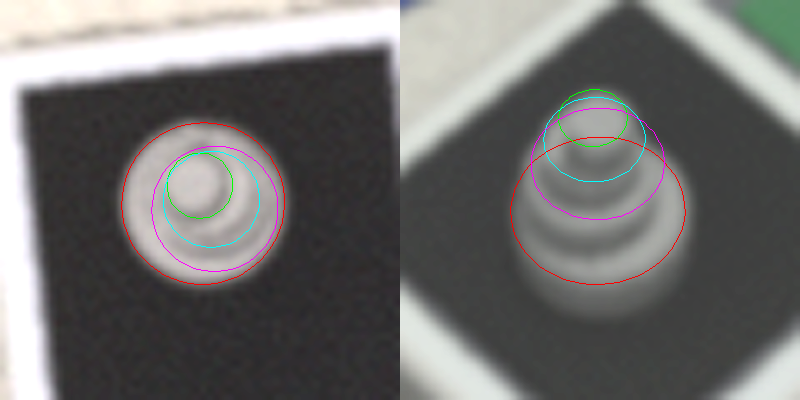

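```bash
python3 -m handwheel '[{"gripper":100,"travel":[0,0,0],"twist":0.092},{"gripper":100,"travel":[0,0,0],"twist":0.092},{"gripper":100,"travel":[0,0,0],"twist":0.092}]' 20
python3 -m handwheel '[{"gripper":80,"travel":[0.022,-0.03,0],"twist":0},{"gripper":80,"travel":[0.022,-0.03,0],"twist":0},{"gripper":80,"travel":[0.022,-0.03,0],"twist":0},{"gripper":80,"travel":[0.022,-0.03,0],"twist":0},{"gripper":80,"travel":[0.022,-0.03,0],"twist":0}]'
```

```text
time_s: 1.65
ee_pos: [156.6, -553.3, 404.8]
ee_rot: [180.0, -0.0, -0.3]
force: [0.3, -0.2, 0.1]
gripper_width: 90.9
time_s: 2.07
ee_pos: [267.2, -401.8, 404.8]
ee_rot: [180.0, -0.0, -0.1]
force: [0.0, -0.1, 0.3]
gripper_width: 73.1
```

The overlay puts w50's top at about (599, 33): its top-camera disc at crop (193,183) and its scene ellipse at (601,120) agree with that. Motion tracks exactly, so I'm approaching w50.

```bash
R='x'
python3 -m handwheel '[{"gripper":50,"travel":[0.022,-0.029,0],"twist":0},{"gripper":50,"travel":[0.022,-0.029,0],"twist":0},{"gripper":50,"travel":[0.022,-0.029,0],"twist":0},{"gripper":50,"travel":[0.022,-0.029,0],"twist":0},{"gripper":50,"travel":[0.022,-0.029,0],"twist":0}]' 20
python3 -m handwheel '[{"gripper":50,"travel":[0.022,-0.029,0],"twist":0},{"gripper":50,"travel":[0.022,-0.029,0],"twist":0},{"gripper":50,"travel":[0.022,-0.029,0],"twist":0},{"gripper":50,"travel":[0.022,-0.029,0],"twist":0},{"gripper":50,"travel":[0.022,-0.029,0],"twist":0}]'
python3 -m handwheel '[{"gripper":50,"travel":[0.022,-0.029,0],"twist":0},{"gripper":50,"travel":[0.022,-0.029,0],"twist":0},{"gripper":50,"travel":[0.022,-0.029,0],"twist":0},{"gripper":50,"travel":[0.022,-0.029,0],"twist":0},{"gripper":50,"travel":[0.022,-0.029,0],"twist":0}]'
python3 -m handwheel '[{"gripper":50,"travel":[0.0018,0,0.025],"twist":0},{"gripper":50,"travel":[0,0,0.025],"twist":0},{"gripper":50,"travel":[0,0,0.02],"twist":0},{"gripper":50,"travel":[0,0,0],"twist":0}]'
```

```text
time_s: 2.48
ee_pos: [377.3, -256.7, 405.0]
ee_rot: [180.0, -0.0, -0.0]
force: [0.9, -0.7, 0.1]
gripper_width: 46.0
time_s: 2.9
ee_pos: [487.4, -111.6, 405.0]
ee_rot: [180.0, -0.0, 0.0]
force: [-0.2, -1.0, -0.6]
gripper_width: 45.6
time_s: 3.32
ee_pos: [597.5, 33.4, 404.8]
ee_rot: [180.0, -0.0, 0.0]
force: [0.9, -0.5, 1.0]
gripper_width: 45.5
time_s: 3.65
ee_pos: [597.4, 32.0, 330.2]
ee_rot: [180.0, 0.5, 0.0]
force: [-1.5, 0.8, -0.8]
gripper_width: 45.3
```

```bash
python3 -m handwheel '[{"gripper":50,"travel":[0,0,0],"twist":0},{"gripper":50,"travel":[0,0,0],"twist":0}]'
python3 - <<'E'
from h import *
print(env.state()["ee_pos"],env.state()["qpos"])
f=env.grab_frame("scene");save(f,"a1.png",(206,162,286,262),6)
E
```

```text
time_s: 3.82
ee_pos: [599.0, 31.5, 336.1]
ee_rot: [-180.0, -0.1, -0.0]
force: [0.3, 0.3, -0.0]
gripper_width: 46.0
[598.97419973  31.51535023 336.09690368] [ 1.91417113e+00  2.33063025e+01  9.22852855e+01 -4.12534200e-03
  6.42724929e+01  9.19426024e+01]
```

View pics/a1.png

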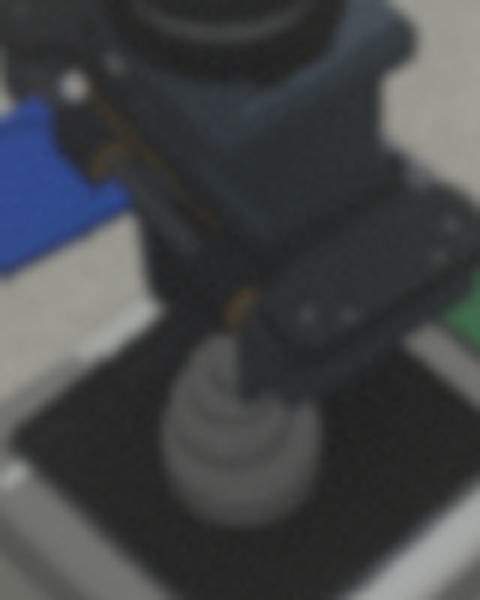

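The picture shows the open gripper above the stack: the front jaw is at crop (310,340), the stack stands between the jaws, and nothing is touched. I'll shift 1.6 mm, descend and close.

```bash
python3 -m handwheel '[{"gripper":50,"travel":[0,-0.0016,0.01],"twist":0},{"gripper":50,"travel":[0,0,0.01],"twist":0},{"gripper":50,"travel":[0,0,0],"twist":0},{"gripper":0,"travel":[0,0,0],"twist":0},{"gripper":0,"travel":[0,0,0],"twist":0}]' 15
python3 -m handwheel '[{"gripper":0,"travel":[0,0,0],"twist":0},{"gripper":0,"travel":[0,0,0],"twist":0},{"gripper":0,"travel":[0,0,0],"twist":0}]'
```

```text
time_s: 4.28
ee_pos: [598.5, 33.2, 314.7]
ee_rot: [180.0, 0.0, -0.0]
force: [1.0, -0.1, 0.0]
gripper_width: 35.3
time_s: 4.53
ee_pos: [598.6, 33.2, 315.1]
ee_rot: [180.0, -0.0, -0.0]
force: [0.0, -0.1, 0.8]
gripper_width: 21.2
```

```bash
python3 -m handwheel '[{"gripper":0,"travel":[0,0,-0.005],"twist":0},{"gripper":0,"travel":[0,0,-0.01],"twist":0},{"gripper":0,"travel":[0,0,-0.01],"twist":0},{"gripper":0,"travel":[-0.001,-0.02,0],"twist":0},{"gripper":0,"travel":[-0.002,-0.032,0],"twist":0}]'
python3 -m handwheel '[{"gripper":0,"travel":[-0.0025,-0.032,0],"twist":0},{"gripper":0,"travel":[-0.0025,-0.032,0],"twist":0},{"gripper":0,"travel":[-0.0025,-0.032,0],"twist":0},{"gripper":0,"travel":[-0.0025,-0.032,0],"twist":0},{"gripper":0,"travel":[-0.0025,-0.032,0],"twist":0}]'
python3 -m handwheel '[{"gripper":0,"travel":[-0.002,-0.032,0.015],"twist":0},{"gripper":0,"travel":[0,-0.02,0.025],"twist":0},{"gripper":0,"travel":[0,-0.0115,0.025],"twist":0},{"gripper":0,"travel":[0,0,0.025],"twist":0},{"gripper":0,"travel":[0,0,0.025],"twist":0}]'
python3 -m handwheel '[{"gripper":0,"travel":[0,0,0.01],"twist":0},{"gripper":0,"travel":[0,0,0.005],"twist":0},{"gripper":0,"travel":[0,0,0],"twist":0},{"gripper":0,"travel":[0,0,0],"twist":0}]'
python3 - <<'E'
from h import *
print(env.state()["force"],env.state()["ee_pos"])
f=env.grab_frame("top");save(f,"b50.png",(106,138,276,218),4)
E
```

```text
time_s: 4.95
ee_pos: [596.1, 83.7, 342.0]
ee_rot: [180.0, -0.2, -0.2]
force: [0.6, -0.7, -0.2]
gripper_width: 21.2
time_s: 5.37
ee_pos: [582.8, 246.8, 341.3]
ee_rot: [-180.0, -0.1, -0.0]
force: [0.7, -0.1, -0.7]
gripper_width: 20.7
time_s: 5.78
ee_pos: [581.1, 310.1, 225.0]
ee_rot: [-179.9, -0.1, 0.1]
force: [0.8, -0.3, -0.0]
gripper_width: 21.1
time_s: 6.12
ee_pos: [581.8, 308.8, 211.3]
ee_rot: [-179.9, -0.1, -0.0]
force: [0.1, 0.1, -0.6]
gripper_width: 21.4
[ 0.09547393  0.12707457 -0.62855409] [581.76659611 308.79656973 211.31625516]
```

View pics/b50.png

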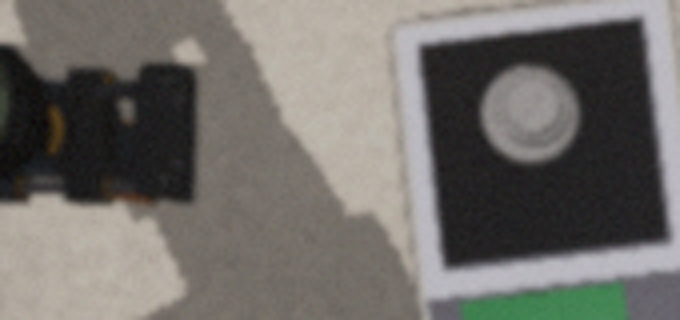

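The picture shows the gripper over block50 (its wooden edge peeks out at crop (130,195)) and three weights still stacked at crop (530,113).

```bash
python3 -m handwheel '[{"gripper":0,"travel":[0,0,0.005],"twist":0},{"gripper":0,"travel":[0,0,0.0025],"twist":0},{"gripper":0,"travel":[0,0,0],"twist":0},{"gripper":0,"travel":[0,0,0],"twist":0}]'
for i in 1 2 3; do python3 -m handwheel '[{"gripper":0,"travel":[0,0,0.0007],"twist":0},{"gripper":0,"travel":[0,0,0],"twist":0}]'; python3 -c "
from h import *
s=env.state();print(s['effort'][1:3],s['qpos'][1:3])"; done
```

```text
time_s: 6.5
ee_pos: [581.0, 308.7, 202.3]
ee_rot: [180.0, -0.0, -0.0]
force: [-0.1, 0.2, -0.2]
gripper_width: 21.3
time_s: 6.67
ee_pos: [581.1, 308.7, 201.5]
ee_rot: [-180.0, -0.0, -0.0]
force: [0.3, 0.4, -0.0]
gripper_width: 21.1
[-52.60273933 -19.09081221] [35.52593984 92.28005804]
time_s: 6.83
ee_pos: [581.1, 308.8, 201.1]
ee_rot: [-180.0, -0.0, -0.0]
force: [0.8, -0.2, 2.3]
gripper_width: 21.2
[-51.51476026 -18.70176673] [35.55681739 92.3005019 ]
time_s: 7.0
ee_pos: [581.1, 308.8, 201.0]
ee_rot: [-180.0, -0.0, -0.0]
force: [-1.6, -1.0, 5.8]
gripper_width: 21.5
[-49.08555865 -18.24412286] [35.55680452 92.30927598]
```

```bash
python3 -m handwheel '[{"gripper":45,"travel":[0,0,0],"twist":0},{"gripper":45,"travel":[0,0,0],"twist":0},{"gripper":45,"travel":[0,0,0],"twist":0},{"gripper":45,"travel":[0,0,-0.01],"twist":0},{"gripper":45,"travel":[0,0,-0.04],"twist":0}]'
python3 -m handwheel '[{"gripper":70,"travel":[0,0,-0.035],"twist":0},{"gripper":70,"travel":[0,0,-0.035],"twist":0},{"gripper":70,"travel":[0,0,-0.015],"twist":0},{"gripper":70,"travel":[0,0,0],"twist":0}]'
cat > look.py <<'E'
from fit import *
import sys
# fit the named weights' top rims and draw
def look(name,items,n=3):
    o=[]
    for c,(u,v) in(("top",(238,166)),("scene",(246,232))):
        fs=[env.grab_frame(c) for _ in range(n)];F=dict(fs[0]);F["frame"]=np.mean([x["frame"] for x in fs],0);G=grad(F["frame"])
        r=30;a=lambda:cv2.convertScaleAbs(cv2.resize(F["frame"][v-r:v+r,u-r:u+r].astype(np.uint8)[:,:,::-1],(400,400),interpolation=cv2.INTER_CUBIC),alpha=1.6)
        im=a();t=np.linspace(0,6.2832,60)
        for nm,R,z,c0,w in items:
            (x,y),s=rim(F,G,R,z,c0,w);print(c,nm,x,y,s)
            q=(P(F,np.c_[x+R*np.cos(t),y+R*np.sin(t),0*t+z])-[u-r,v-r]+.5)*400/60
            cv2.polylines(im,[q.astype(np.int32)],True,(0,255,0),1)
        o.append(im)
    cv2.imwrite("pics/"+name,np.hstack(o))
    print(env.state()["ee_pos"],env.state()["time_s"])
E
python3 -c "
from look import *
look('s2.png',[('w200',22,103,(598,32),6),('w100',16.5,118,(598,32),6)])"
```

```text
time_s: 7.42
ee_pos: [579.2, 307.8, 244.5]
ee_rot: [179.6, 0.7, -0.0]
force: [0.9, -0.4, -0.3]
gripper_width: 41.2
time_s: 7.75
ee_pos: [581.8, 309.2, 341.1]
ee_rot: [-179.7, -0.5, -0.0]
force: [0.3, 0.3, 0.4]
gripper_width: 62.8
top w200 597.4 31.8 14.08
top w100 603.2 26.9 8.47
scene w200 596.1 27.3 11.78
scene w100 598.4 29.9 16.25
[580.76193437 308.57986629 333.13016108] 8.05
```

View pics/s2.png

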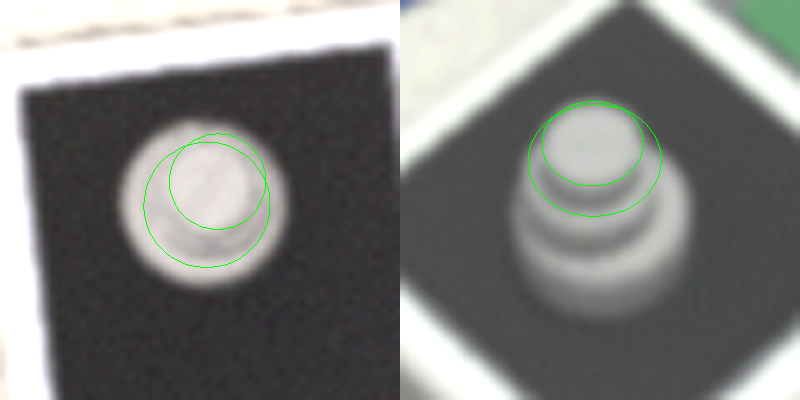

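w50 is released. In the scene crop, the w100 rim fit matches (centre (592,143)); in the top crop its disc is at about (211,184). Together they put w100 at about (599.3, 29.7). Going back.

```bash
python3 -m handwheel '[{"gripper":60,"travel":[0.002,0.025,0],"twist":0},{"gripper":60,"travel":[0.0024,0.033,0],"twist":0},{"gripper":60,"travel":[0.0024,0.033,0],"twist":0},{"gripper":60,"travel":[0.0024,0.033,0],"twist":0},{"gripper":60,"travel":[0.0024,0.033,0],"twist":0}]' 20
python3 -m handwheel '[{"gripper":60,"travel":[0.0024,0.033,0],"twist":0},{"gripper":60,"travel":[0.0024,0.033,0],"twist":0},{"gripper":60,"travel":[0.002,0.033,0],"twist":0},{"gripper":60,"travel":[0,0.023,0],"twist":0},{"gripper":60,"travel":[0,0,0.01],"twist":0}]'
python3 -m handwheel '[{"gripper":60,"travel":[0,0,0.01],"twist":0},{"gripper":60,"travel":[0,0,0],"twist":0},{"gripper":60,"travel":[0,0,0],"twist":0},{"gripper":60,"travel":[0,0,0],"twist":0}]'
```

```text
time_s: 8.47
ee_pos: [592.4, 150.4, 333.7]
ee_rot: [180.0, 0.1, 0.0]
force: [0.6, -0.2, 0.9]
gripper_width: 54.6
time_s: 8.88
ee_pos: [599.8, 25.8, 325.5]
ee_rot: [179.9, -0.1, -0.3]
force: [0.3, 0.3, -0.2]
gripper_width: 54.6
time_s: 9.22
ee_pos: [599.4, 31.0, 314.6]
ee_rot: [-180.0, 0.1, 0.1]
force: [-0.4, 1.0, 0.4]
gripper_width: 54.8
```

```bash
python3 -m handwheel '[{"gripper":60,"travel":[0,0,0.008],"twist":0},{"gripper":60,"travel":[0,0,0.0055],"twist":0},{"gripper":60,"travel":[0,0,0],"twist":0},{"gripper":60,"travel":[0,0,0],"twist":0}]'
```

```text
time_s: 9.55
ee_pos: [599.2, 30.0, 301.1]
ee_rot: [180.0, 0.1, 0.0]
force: [-1.3, 0.2, -0.6]
gripper_width: 54.7
```

```bash
python3 -m handwheel '[{"gripper":0,"travel":[0,0.0002,0.0008],"twist":0},{"gripper":0,"travel":[0,0,0],"twist":0},{"gripper":0,"travel":[0,0,0],"twist":0},{"gripper":0,"travel":[0,0,0],"twist":0},{"gripper":0,"travel":[0,0,0],"twist":0}]'
python3 -m handwheel '[{"gripper":0,"travel":[0,0,0],"twist":0},{"gripper":0,"travel":[0,0,0],"twist":0}]'
```

```text
time_s: 9.97
ee_pos: [599.4, 29.4, 301.0]
ee_rot: [180.0, -0.0, -0.0]
force: [-0.4, 0.0, 0.6]
gripper_width: 32.0
time_s: 10.13
ee_pos: [599.5, 29.4, 301.1]
ee_rot: [180.0, -0.0, -0.0]
force: [-0.1, -0.8, 0.0]
gripper_width: 31.9
```

```bash
python3 -m handwheel '[{"gripper":0,"travel":[0,0,-0.005],"twist":0},{"gripper":0,"travel":[0,0,-0.01],"twist":0},{"gripper":0,"travel":[0,0,-0.01],"twist":0},{"gripper":0,"travel":[-0.0123,-0.0188,0],"twist":0},{"gripper":0,"travel":[-0.02,-0.029,0],"twist":0}]'
python3 -m handwheel '[{"gripper":0,"travel":[-0.02,-0.03,0],"twist":0},{"gripper":0,"travel":[-0.02,-0.03,0],"twist":0},{"gripper":0,"travel":[-0.02,-0.03,0],"twist":0},{"gripper":0,"travel":[-0.02,-0.03,0],"twist":0},{"gripper":0,"travel":[-0.02,-0.03,0],"twist":0}]'
python3 -m handwheel '[{"gripper":0,"travel":[-0.02,-0.03,0],"twist":0},{"gripper":0,"travel":[-0.014,-0.021,0.015],"twist":0},{"gripper":0,"travel":[-0.01,-0.012,0.025],"twist":0},{"gripper":0,"travel":[0,0,0.025],"twist":0},{"gripper":0,"travel":[0,0,0.025],"twist":0}]'
python3 -m handwheel '[{"gripper":0,"travel":[0,0,0.015],"twist":0},{"gripper":0,"travel":[0,0,0.01],"twist":0},{"gripper":0,"travel":[0,0,0],"twist":0},{"gripper":0,"travel":[0,0,0],"twist":0},{"gripper":0,"travel":[0,0,0],"twist":0}]'
```

```text
time_s: 10.55
ee_pos: [568.6, 76.2, 327.7]
ee_rot: [180.0, -0.3, -0.2]
force: [0.5, 1.5, -0.9]
gripper_width: 32.1
time_s: 10.97
ee_pos: [466.2, 228.6, 327.1]
ee_rot: [-180.0, -0.1, -0.0]
force: [0.3, 1.2, -0.7]
gripper_width: 32.0
time_s: 11.38
ee_pos: [422.7, 291.6, 236.4]
ee_rot: [-179.9, -0.2, 0.1]
force: [0.5, -0.6, -1.0]
gripper_width: 32.0
time_s: 11.8
ee_pos: [423.8, 290.7, 212.1]
ee_rot: [-179.9, -0.1, -0.0]
force: [-0.8, 0.3, -1.7]
gripper_width: 32.1
```

Contact is expected at TCP z of about 202.

```bash
python3 -m handwheel '[{"gripper":0,"travel":[0,0,0.005],"twist":0},{"gripper":0,"travel":[0,0,0.003],"twist":0},{"gripper":0,"travel":[0,0,0],"twist":0},{"gripper":0,"travel":[0,0,0],"twist":0}]'
for i in 1 2 3; do python3 -m handwheel '[{"gripper":0,"travel":[0,0,0.0007],"twist":0},{"gripper":0,"travel":[0,0,0],"twist":0}]';done
```

```text
time_s: 12.13
ee_pos: [423.1, 290.3, 202.9]
ee_rot: [180.0, -0.0, -0.0]
force: [-0.7, -0.4, -1.5]
gripper_width: 32.1
time_s: 12.3
ee_pos: [423.2, 290.3, 202.1]
ee_rot: [180.0, -0.0, -0.0]
force: [-0.2, -0.6, -0.8]
gripper_width: 32.2
time_s: 12.47
ee_pos: [423.2, 290.4, 202.0]
ee_rot: [-180.0, -0.0, -0.0]
force: [-1.3, -1.0, 4.3]
gripper_width: 32.1
time_s: 12.63
ee_pos: [423.2, 290.4, 202.0]
ee_rot: [-180.0, -0.0, -0.0]
force: [-1.6, -2.2, 9.9]
gripper_width: 32.4
```

```bash
python3 -m handwheel '[{"gripper":60,"travel":[0,0,0],"twist":0},{"gripper":60,"travel":[0,0,0],"twist":0},{"gripper":60,"travel":[0,0,0],"twist":0},{"gripper":60,"travel":[0,0,-0.01],"twist":0},{"gripper":60,"travel":[0,0,-0.04],"twist":0}]'
python3 -m handwheel '[{"gripper":75,"travel":[0,0,-0.035],"twist":0},{"gripper":75,"travel":[0,0,-0.035],"twist":0},{"gripper":75,"travel":[0,0,-0.01],"twist":0},{"gripper":75,"travel":[0,0,0],"twist":0}]' 30
python3 -c "
from look import *
look('s3.png',[('w200',22,103,(598,31),6),('w500',29,86,(600,34),6)])"
```

```text
time_s: 13.05
ee_pos: [421.6, 289.3, 246.8]
ee_rot: [179.6, 0.6, -0.0]
force: [0.1, 0.8, -0.0]
gripper_width: 54.8
time_s: 13.38
ee_pos: [423.8, 290.8, 334.4]
ee_rot: [-179.8, -0.4, -0.0]
force: [-0.3, 0.2, -0.8]
gripper_width: 68.1
top w200 603.2 35.8 14.82
top w500 600.6 34.6 28.12
scene w200 600.1 30.9 14.72
scene w500 598.4 32.9 12.75
[422.79903852 290.12049206 328.87589534] 13.6833
```

View pics/s3.png

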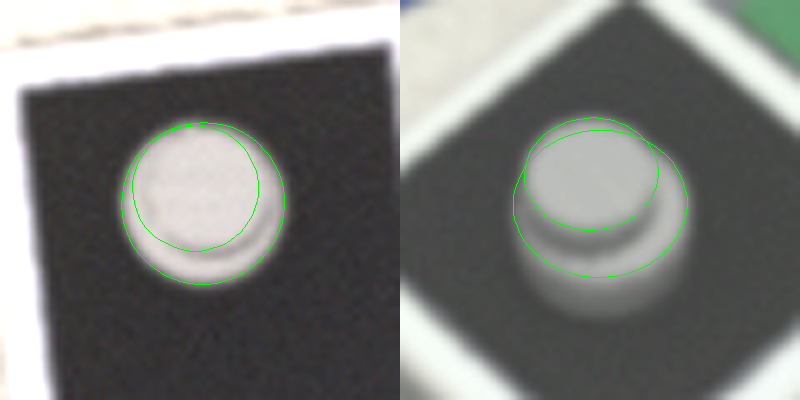

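Top crop: the w200 disc is centred near (208,190) on w500 (204,203). The scene-camera fit follows the visible rim well, at (600.1, 30.9). Going for w200.

```bash
python3 -m handwheel '[{"gripper":75,"travel":[0.014,0.02,0],"twist":0},{"gripper":75,"travel":[0.02,0.03,0],"twist":0},{"gripper":75,"travel":[0.02,0.03,0],"twist":0},{"gripper":75,"travel":[0.02,0.03,0],"twist":0},{"gripper":75,"travel":[0.02,0.03,0],"twist":0}]' 35
python3 -m handwheel '[{"gripper":75,"travel":[0.02,0.03,0],"twist":0},{"gripper":75,"travel":[0.02,0.03,0],"twist":0},{"gripper":75,"travel":[0.02,0.03,0],"twist":0},{"gripper":75,"travel":[0.0153,0.02,0.01],"twist":0},{"gripper":75,"travel":[0.008,0.009,0.01],"twist":0}]'
python3 -m handwheel '[{"gripper":75,"travel":[0,0,0.01],"twist":0},{"gripper":75,"travel":[0,0,0.005],"twist":0},{"gripper":75,"travel":[0,0,0],"twist":0},{"gripper":75,"travel":[0,0,0],"twist":0},{"gripper":75,"travel":[0,0,0],"twist":0}]'
```

```text
time_s: 14.1
ee_pos: [517.7, 148.9, 329.4]
ee_rot: [180.0, 0.1, 0.0]
force: [0.7, 1.7, 0.1]
gripper_width: 68.1
time_s: 14.52
ee_pos: [602.0, 28.6, 309.4]
ee_rot: [180.0, -0.0, -0.2]
force: [0.6, 0.8, -0.9]
gripper_width: 68.2
time_s: 14.93
ee_pos: [599.9, 32.6, 296.1]
ee_rot: [-180.0, -0.0, 0.1]
force: [0.6, 0.0, 0.4]
gripper_width: 68.4
```

```bash
python3 -m handwheel '[{"gripper":75,"travel":[0,0,0.008],"twist":0},{"gripper":75,"travel":[0,0,0.003],"twist":0},{"gripper":75,"travel":[0,0,0],"twist":0},{"gripper":75,"travel":[0,0,0],"twist":0}]'
```

```text
time_s: 15.27
ee_pos: [600.2, 31.5, 284.5]
ee_rot: [180.0, 0.0, 0.0]
force: [-0.6, -0.1, -0.5]
gripper_width: 68.3
```

```bash
python3 -m handwheel '[{"gripper":0,"travel":[0,0,0.0006],"twist":0},{"gripper":0,"travel":[0,0,0],"twist":0},{"gripper":0,"travel":[0,0,0],"twist":0},{"gripper":0,"travel":[0,0,0],"twist":0},{"gripper":0,"travel":[0,0,0],"twist":0}]'
python3 -m handwheel '[{"gripper":0,"travel":[0,0,0],"twist":0},{"gripper":0,"travel":[0,0,0],"twist":0}]'
```

```text
time_s: 15.68
ee_pos: [600.5, 31.2, 284.3]
ee_rot: [180.0, -0.0, -0.0]
force: [-0.3, -0.2, 1.2]
gripper_width: 42.6
time_s: 15.85
ee_pos: [600.5, 31.2, 284.3]
ee_rot: [180.0, -0.0, -0.0]
force: [0.7, -0.8, -0.0]
gripper_width: 42.6
```

```bash
python3 -m handwheel '[{"gripper":0,"travel":[0,0,-0.005],"twist":0},{"gripper":0,"travel":[0,0,-0.01],"twist":0},{"gripper":0,"travel":[0,0,-0.01],"twist":0},{"gripper":0,"travel":[0,0.02,0],"twist":0},{"gripper":0,"travel":[0.0005,0.032,0],"twist":0}]'
python3 -m handwheel '[{"gripper":0,"travel":[0.0005,0.032,0],"twist":0},{"gripper":0,"travel":[0.0005,0.032,0],"twist":0},{"gripper":0,"travel":[0.0005,0.032,0],"twist":0},{"gripper":0,"travel":[0.0005,0.032,0],"twist":0},{"gripper":0,"travel":[0.0005,0.032,0],"twist":0}]'
python3 -m handwheel '[{"gripper":0,"travel":[0.0005,0.032,0],"twist":0},{"gripper":0,"travel":[0.0005,0.032,0],"twist":0},{"gripper":0,"travel":[0.0005,0.032,0.015],"twist":0},{"gripper":0,"travel":[0,0.0142,0.025],"twist":0},{"gripper":0,"travel":[0,0,0.025],"twist":0}]'
python3 -m handwheel '[{"gripper":0,"travel":[0,0,0.02],"twist":0},{"gripper":0,"travel":[0,0,0.012],"twist":0},{"gripper":0,"travel":[0,0,0],"twist":0},{"gripper":0,"travel":[0,0,0],"twist":0},{"gripper":0,"travel":[0,0,0],"twist":0}]'
```

```text
time_s: 16.27
ee_pos: [601.3, -19.0, 311.1]
ee_rot: [-179.9, -0.2, 0.2]
force: [0.3, -0.4, -1.3]
gripper_width: 42.7
time_s: 16.68
ee_pos: [603.3, -182.2, 310.4]
ee_rot: [180.0, -0.1, -0.0]
force: [-0.5, -0.9, -1.9]
gripper_width: 42.8
time_s: 17.1
ee_pos: [605.1, -294.9, 245.6]
ee_rot: [179.8, -0.3, -0.2]
force: [0.5, 0.3, -2.5]
gripper_width: 42.9
time_s: 17.52
ee_pos: [605.6, -290.9, 214.0]
ee_rot: [179.9, -0.2, 0.0]
force: [-0.4, 0.2, -0.8]
gripper_width: 43.1
```

```bash
python3 -m handwheel '[{"gripper":0,"travel":[0,0,0.005],"twist":0},{"gripper":0,"travel":[0,0,0.003],"twist":0},{"gripper":0,"travel":[0,0,0],"twist":0},{"gripper":0,"travel":[0,0,0],"twist":0}]'
for i in 1 2 3; do python3 -m handwheel '[{"gripper":0,"travel":[0,0,0.0007],"twist":0},{"gripper":0,"travel":[0,0,0],"twist":0}]';done
```

```text
time_s: 17.85
ee_pos: [604.8, -290.8, 204.3]
ee_rot: [180.0, -0.0, -0.0]
force: [-0.5, 0.6, -2.3]
gripper_width: 42.8
time_s: 18.02
ee_pos: [604.9, -290.9, 203.6]
ee_rot: [180.0, -0.0, -0.0]
force: [-0.3, 0.2, -2.7]
gripper_width: 42.5
time_s: 18.18
ee_pos: [604.8, -290.9, 202.7]
ee_rot: [180.0, 0.0, -0.0]
force: [-0.2, 0.6, -1.1]
gripper_width: 42.7
time_s: 18.35
ee_pos: [604.9, -290.9, 202.3]
ee_rot: [180.0, -0.0, -0.0]
force: [0.8, 0.4, -0.7]
gripper_width: 42.8
```

```bash
python3 -m handwheel '[{"gripper":0,"travel":[0,0,0.0006],"twist":0},{"gripper":0,"travel":[0,0,0],"twist":0}]'
```

```text
time_s: 18.52
ee_pos: [604.8, -290.9, 202.3]
ee_rot: [180.0, -0.0, -0.0]
force: [-1.8, -0.0, 4.6]
gripper_width: 43.0
```

```bash
python3 -m handwheel '[{"gripper":75,"travel":[0,0,0],"twist":0},{"gripper":75,"travel":[0,0,0],"twist":0},{"gripper":75,"travel":[0,0,0],"twist":0},{"gripper":75,"travel":[0,0,-0.01],"twist":0},{"gripper":75,"travel":[0,0,-0.04],"twist":0}]'
python3 -m handwheel '[{"gripper":95,"travel":[0,0,-0.035],"twist":0},{"gripper":95,"travel":[0,0,-0.035],"twist":0},{"gripper":95,"travel":[0,0,0],"twist":0},{"gripper":95,"travel":[0,0,0],"twist":0}]' 45
python3 -c "
from look import *
look('s4.png',[('w500',29,86,(600,34),6)])"
```

```text
time_s: 18.93
ee_pos: [603.1, -290.0, 245.7]
ee_rot: [-179.6, 0.7, -0.0]
force: [0.2, 0.4, -0.1]
gripper_width: 68.5
time_s: 19.27
ee_pos: [605.2, -291.1, 325.1]
ee_rot: [179.8, -0.3, -0.0]
force: [-0.2, -0.0, 0.3]
gripper_width: 86.4
top w500 600.9 34.4 34.27
scene w500 599.0 34.8 17.57
[ 604.6110926  -290.78344068  319.83078384] 19.5667
```

View pics/s4.png

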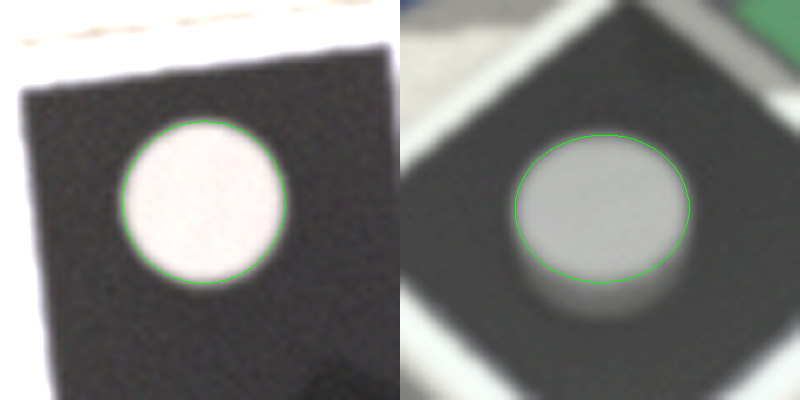

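The rim fits match in both crops (w500 centre (204,203) top, (602,209) scene), so w500 is at (600.3, 34.5).

```bash
python3 -m handwheel '[{"gripper":95,"travel":[0,-0.02,0],"twist":0},{"gripper":95,"travel":[-0.0005,-0.032,0],"twist":0},{"gripper":95,"travel":[-0.0005,-0.032,0],"twist":0},{"gripper":95,"travel":[-0.0005,-0.032,0],"twist":0},{"gripper":95,"travel":[-0.0005,-0.032,0],"twist":0}]' 45
python3 -m handwheel '[{"gripper":95,"travel":[-0.0005,-0.032,0],"twist":0},{"gripper":95,"travel":[-0.0005,-0.032,0],"twist":0},{"gripper":95,"travel":[-0.0005,-0.032,0],"twist":0},{"gripper":95,"travel":[-0.0005,-0.032,0],"twist":0},{"gripper":95,"travel":[-0.0004,-0.032,0],"twist":0}]'
python3 -m handwheel '[{"gripper":95,"travel":[0,-0.0173,0.005],"twist":0},{"gripper":95,"travel":[0,0,0.015],"twist":0},{"gripper":95,"travel":[0,0,0.015],"twist":0},{"gripper":95,"travel":[0,0,0.01],"twist":0},{"gripper":95,"travel":[0,0,0],"twist":0}]'
python3 -m handwheel '[{"gripper":95,"travel":[0,0,0.007],"twist":0},{"gripper":95,"travel":[0,0,0.003],"twist":0},{"gripper":95,"travel":[0,0,0],"twist":0},{"gripper":95,"travel":[0,0,0],"twist":0},{"gripper":95,"travel":[0,0,0],"twist":0}]'
```

```text
time_s: 19.98
ee_pos: [602.6, -141.6, 320.4]
ee_rot: [-180.0, 0.1, -0.1]
force: [-0.6, 0.3, -0.4]
gripper_width: 86.5
time_s: 20.4
ee_pos: [600.2, 18.7, 320.5]
ee_rot: [180.0, 0.1, -0.0]
force: [0.0, -0.1, -0.9]
gripper_width: 86.7
time_s: 20.82
ee_pos: [599.7, 34.5, 273.4]
ee_rot: [180.0, 0.4, -0.0]
force: [-0.0, 0.1, 0.1]
gripper_width: 86.5
time_s: 21.23
ee_pos: [600.7, 34.2, 267.0]
ee_rot: [180.0, -0.1, -0.0]
force: [0.2, 1.1, -0.6]
gripper_width: 86.8
```

```bash
python3 -m handwheel '[{"gripper":95,"travel":[0,-0.0003,0.0055],"twist":0},{"gripper":95,"travel":[0,0,0],"twist":0},{"gripper":0,"travel":[0,0,0],"twist":0},{"gripper":0,"travel":[0,0,0],"twist":0},{"gripper":0,"travel":[0,0,0],"twist":0}]' 45
python3 -m handwheel '[{"gripper":0,"travel":[0,0,0],"twist":0},{"gripper":0,"travel":[0,0,0],"twist":0},{"gripper":0,"travel":[0,0,0],"twist":0},{"gripper":0,"travel":[0,0,0],"twist":0}]'
```

```text
time_s: 21.65
ee_pos: [600.5, 34.8, 261.0]
ee_rot: [180.0, -0.0, -0.0]
force: [-0.6, 0.2, -0.4]
gripper_width: 69.7
time_s: 21.98
ee_pos: [600.5, 34.5, 261.0]
ee_rot: [180.0, -0.0, -0.0]
force: [-0.2, -1.4, 0.3]
gripper_width: 57.1
```

```bash
python3 -m handwheel '[{"gripper":0,"travel":[0,0,-0.005],"twist":0},{"gripper":0,"travel":[0,0,-0.012],"twist":0},{"gripper":0,"travel":[0,0,-0.013],"twist":0},{"gripper":0,"travel":[-0.01,0.0165,0],"twist":0},{"gripper":0,"travel":[-0.015,0.024,0],"twist":0}]'
python3 -m handwheel '[{"gripper":0,"travel":[-0.018,0.029,0],"twist":0},{"gripper":0,"travel":[-0.018,0.029,0],"twist":0},{"gripper":0,"travel":[-0.018,0.029,0],"twist":0},{"gripper":0,"travel":[-0.018,0.029,0],"twist":0},{"gripper":0,"travel":[-0.018,0.029,0],"twist":0}]'
python3 -m handwheel '[{"gripper":0,"travel":[-0.018,0.029,0],"twist":0},{"gripper":0,"travel":[-0.018,0.029,0],"twist":0},{"gripper":0,"travel":[-0.018,0.027,0.01],"twist":0},{"gripper":0,"travel":[-0.011,0.016,0.02],"twist":0},{"gripper":0,"travel":[0,0,0.02],"twist":0}]'
python3 -m handwheel '[{"gripper":0,"travel":[0,0,0.018],"twist":0},{"gripper":0,"travel":[0,0,0.01],"twist":0},{"gripper":0,"travel":[0,0,0],"twist":0},{"gripper":0,"travel":[0,0,0],"twist":0},{"gripper":0,"travel":[0,0,0],"twist":0}]'
```

```text
time_s: 22.4
ee_pos: [576.3, -4.6, 291.4]
ee_rot: [-179.9, -0.1, 0.1]
force: [-0.4, -0.5, -4.8]
gripper_width: 57.0
time_s: 22.82
ee_pos: [484.1, -151.6, 290.6]
ee_rot: [-180.0, 0.1, 0.0]
force: [0.4, -1.0, -3.8]
gripper_width: 56.7
time_s: 23.23
ee_pos: [418.5, -254.2, 240.9]
ee_rot: [179.9, -0.0, -0.2]
force: [0.9, 0.4, -5.3]
gripper_width: 57.0
time_s: 23.65
ee_pos: [420.8, -251.8, 213.5]
ee_rot: [180.0, -0.1, -0.0]
force: [-0.8, 0.8, -4.3]
gripper_width: 57.0
```

```bash
python3 -m handwheel '[{"gripper":0,"travel":[0,0,0.005],"twist":0},{"gripper":0,"travel":[0,0,0.0035],"twist":0},{"gripper":0,"travel":[0,0,0],"twist":0},{"gripper":0,"travel":[0,0,0],"twist":0}]'
for i in 1 2 3; do python3 -m handwheel '[{"gripper":0,"travel":[0,0,0.0006],"twist":0},{"gripper":0,"travel":[0,0,0],"twist":0}]';done
```

```text
time_s: 23.98
ee_pos: [420.4, -251.6, 204.4]
ee_rot: [-180.0, 0.0, -0.0]
force: [-0.0, -0.3, -4.5]
gripper_width: 57.0
time_s: 24.15
ee_pos: [420.5, -251.8, 203.9]
ee_rot: [180.0, -0.0, -0.0]
force: [-0.4, -0.4, -4.5]
gripper_width: 57.3
time_s: 24.32
ee_pos: [420.5, -251.7, 203.3]
ee_rot: [180.0, -0.0, -0.0]
force: [-0.3, 0.1, -5.5]
gripper_width: 56.7
time_s: 24.48
ee_pos: [420.5, -251.7, 203.0]
ee_rot: [180.0, -0.0, -0.0]
force: [-0.9, 1.1, -0.1]
gripper_width: 57.2
```

```bash
python3 -m handwheel '[{"gripper":0,"travel":[0,0,0.0005],"twist":0},{"gripper":0,"travel":[0,0,0],"twist":0}]'
python3 -m handwheel '[{"gripper":92,"travel":[0,0,0],"twist":0},{"gripper":92,"travel":[0,0,0],"twist":0},{"gripper":92,"travel":[0,0,0],"twist":0},{"gripper":92,"travel":[0,0,0],"twist":0},{"gripper":92,"travel":[0,0,-0.01],"twist":0}]'
python3 -m handwheel '[{"gripper":92,"travel":[0,0,-0.03],"twist":0},{"gripper":92,"travel":[0,0,-0.035],"twist":0},{"gripper":92,"travel":[0,0,-0.035],"twist":0},{"gripper":92,"travel":[0,0,-0.035],"twist":0},{"gripper":92,"travel":[0,0,-0.02],"twist":0}]'
python3 -m handwheel '[{"gripper":92,"travel":[0,-0.03,0],"twist":0},{"gripper":92,"travel":[0,-0.035,0],"twist":0},{"gripper":92,"travel":[0,-0.035,0],"twist":0},{"gripper":92,"travel":[0,-0.035,0],"twist":0},{"gripper":92,"travel":[0,-0.035,0],"twist":0}]'
python3 -m handwheel '[{"gripper":92,"travel":[0,-0.03,0],"twist":0},{"gripper":92,"travel":[0,-0.02,0],"twist":0},{"gripper":92,"travel":[0,0,0],"twist":0},{"gripper":92,"travel":[0,0,0],"twist":0}]'
python3 - <<'E'
from fit import *
f=env.grab_frame("top");g=env.grab_frame("scene")
G=grad(f["frame"].astype(float))
B={'w50':(581,308.7,11,21),'w100':(423.2,290.2,16.5,19),'w200':(605,-291,22,21),'w500':(420.5,-252,29,28)}
o=[]
for F in(f,g):
    H=grad(F["frame"].astype(float));row=[]
    for n,(x,y,r,z) in B.items():
        print(n,(x,y),rim(F,H,r,z,(x,y),9))
        u,v=P(F,np.array([[x,y,6.]]))[0].astype(int);w=25
        row.append(cv2.resize(F["frame"][max(v-w,0):v+w,max(u-w,0):u+w][:,:,::-1],(200,200),interpolation=cv2.INTER_CUBIC))
    o.append(np.hstack(row))
cv2.imwrite("pics/fin.png",np.vstack(o));save(f,"fintop.png",None,1.5)
E
```

```text
time_s: 24.65
ee_pos: [420.5, -251.7, 203.0]
ee_rot: [180.0, -0.0, -0.0]
force: [-2.1, 1.8, 5.2]
gripper_width: 56.9
time_s: 25.07
ee_pos: [420.0, -251.5, 210.9]
ee_rot: [-179.9, 0.2, -0.0]
force: [-0.8, 0.0, -0.8]
gripper_width: 83.8
time_s: 25.48
ee_pos: [420.9, -252.0, 371.1]
ee_rot: [179.8, -0.3, -0.0]
force: [0.4, 0.1, -1.1]
gripper_width: 83.8
time_s: 25.9
ee_pos: [420.1, -80.3, 367.2]
ee_rot: [180.0, -0.0, -0.1]
force: [0.3, 0.4, -1.4]
gripper_width: 83.9
time_s: 26.23
ee_pos: [420.5, -31.1, 367.2]
ee_rot: [180.0, -0.0, 0.1]
force: [-0.1, -1.0, -0.3]
gripper_width: 83.7
w50 (581, 308.7) (array([581.8, 307.6]), np.float64(22.41))
w100 (423.2, 290.2) (array([424.6, 289.6]), np.float64(25.89))
w200 (605, -291) (array([ 606.1, -289.4]), np.float64(28.3))
w500 (420.5, -252) (array([ 421.4, -249.9]), np.float64(33.36))
w50 (581, 308.7) (array([581.9, 310. ]), np.float64(18.76))
w100 (423.2, 290.2) (array([424. , 291.9]), np.float64(16.63))
w200 (605, -291) (array([ 605.8, -287.2]), np.float64(11.44))
w500 (420.5, -252) (array([ 416.8, -255.4]), np.float64(9.83))
```

View pics/fin.png

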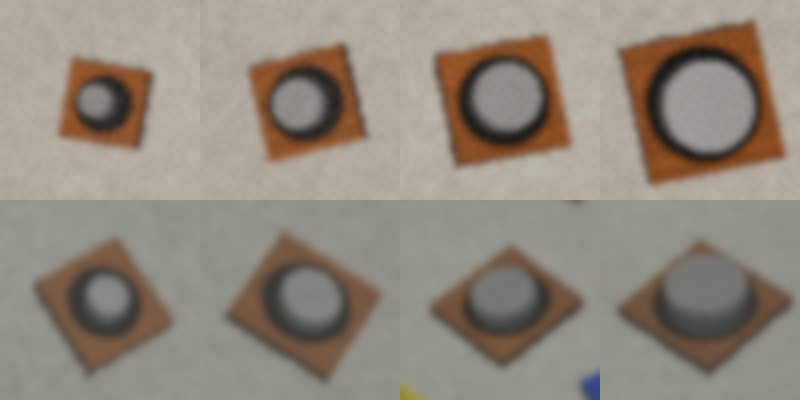

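View pics/fintop.png

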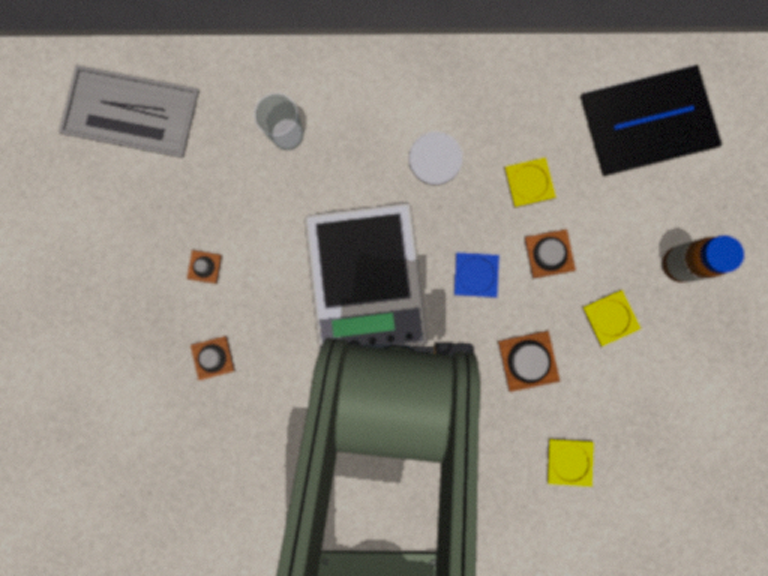

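The crops show each weight flat inside its own recess with a dark ring all round. In the top view the pan is empty, the beaker is unmoved at (285,122), and the gripper is clear of everything.

```bash
python3 -c "
from workcell import env
print(env.job_done())"
```

```text
the job is handed in; nothing more can be done
None
```

All four weights are off the pan and put away, taken from the top down: w50, w100, w200, w500. I lowered each one until the wrist force showed light contact (about 5–10 N), then let go. I handed the job in at about 26 s on the robot's clock.

**Last checks:**
- **Weights:** both cameras show every weight inside its own recess with a dark gap all round.
- **Position:** the top-camera fits put each weight within about 2.5 mm of its block centre, with 8 mm of clearance available.
- **Surroundings:** the pan is empty. The beaker and the blue and yellow look-alike blocks are where they started, and the gripper is clear of everything.

**Disagreements:**
- **Final check:** for w200 and w500 the scene camera's fits were weak, 4–5 mm off the block centres. I relied on the top camera and the crops there.
- **During stacking:** the top camera's rim fits for the upper weights were unreliable. I placed those grasps from the scene-camera fits and the pictures.

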